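# Load and pin the colour-measurement jig

## Robot

A 6-joint arm with a two-finger parallel gripper is mounted at the origin on the work surface. World frame = base frame: x ahead of the robot, y to its left, z up, the work surface at z = 0. Lengths are in m, angles in rad, forces in N, time in s.
With the tool pointing down it reaches from about 0.35 to 0.875 m from the base axis. Payload 4.2 kg.
Tool frame: the origin (TCP) lies where the fingers leave the gripper's body, on its centre line; the fingertips stand 73 mm ahead of it and the grasp point (between the pads) lies 54 mm ahead of it; z points along the fingers, y is the direction in which the jaws open and shut (so a half turn about z gives the same grasp; the last joint's range is limited). The gripper opens to 85 mm and grips with 20 to 120 N. Pads are 22 mm wide; open, the fingers measure 114 mm over their backs; the gripper's body (76 mm by 85 mm) begins 54 mm behind the grasp point. The pads swing forward as they close: fully open they stand 13 mm farther back than shut.
Start: joints at [-1.002, 0.385, 0.008, 0, -1.194, -0.259], TCP at [0.191, -0.595, 0.304] pointing down, gripper open.
Joint ranges: [-3.14, 3.14], [-1.21, 2.06], [-1.07, 1.41], [-3.16, 2.05], [-2.99, -0.16], [-3.1, 3.1]. Speed limits (rad/s): [2.79, 2.79, 3.14, 3.14, 3.14, 3.14].

## Interface

Orientations are given as [roll, pitch, yaw] about the fixed x, y, z axes, in that order (R = Rz(yaw) Ry(pitch) Rx(roll)).
In Python, from station import bot, optics, workorder gives the robot as it stands.
- The arm moves only by the tool apply_moves, never from a script. Its argument "targets" is a list that holds one entry, the list of rows, each a list of 5 numbers: the shift along the tool's x, y, z in cm, then the turn about the tool's z in rad, then the gripper's target within -1 to 1 (fully open at 1, half-way at 0, shut at -1). A call has 1 to 5 rows; each row shifts and turns the commanded pose from where the row before left it, along the tool's axes as they then stand; what a row does not reach is not made up. A row lasts 1/10 s, in which the tool goes at most 50 mm and 8.59 degrees, less where a joint would pass 70% of its speed; a pose out of reach is approached as far as the arm can. A call with a gripper value outside its range is refused whole. The fingers move at their own pace and stop on an object; the grip force is fixed at half the most. Time passes only in rows, so rows that do not move let the fingers close. It gives the time, the measured TCP pose, the force and the opening at its end, in the units of the state.
- bot.state(): the state, without advancing time (a new reading comes with each control period).
- optics.capture(name): name is "side" or "top"; returns the picture (480x640x3 uint8, red, green, blue); there is no depth.
- optics.get_calibration(name): a dict with "camera_matrix" (3x3 intrinsics, pixels), "view" (4x4, takes a point from world to camera coordinates). Camera axes: x right, y down, z forward; pixel columns grow to the right and rows downward; lengths in m; the calibration is good to about 2 mm. A picture is of the moment at which its call begins. get_calibration takes no time and is no camera call.
- workorder.finish_job(): hands the job in, once; it reports no verdict.
The state is a dict: "clock": time; "q": joint angles; "joint_vel": joint speeds; "joint_efforts": joint torques, N m; "tcp_pos": TCP position; "eef_rot": TCP orientation; "wrist_force": force on the tool from outside, world axes, zero at the start; "ft_torque": the same for the moment, N m; "finger_gap": finger opening in m.
Only numpy, scipy, OpenCV 4.12 (cv2) and the standard library are available. Lean on these libraries where they do the work, as an engineer would, in place of code of your own. Each camera call takes 0.05 s, during which the arm holds its last target. There are 200 camera calls.

## Task

Get the sample strip ready for its colour reading: push it by its blue tab along the channel, under the lips, until it is fully home against the end stop, then swing the hinged black mask down onto it. Take the red-knobbed register pin from its wooden stand, put it down through the hole in the mask into the brass bushing, and push the knob until it presses the sprung mask fully shut. Finish while still holding the pin's knob pressed down so that the mask stays shut (do not let go, it springs up), and leave the meter, the white tile and the loupe where they are.

Things in the scene. Friction and masses are not known exactly. Their poses are not given: they have to be found in the camera images.
- jig: Positioning jig: aluminium base plate fixed to the bench, 14 mm thick, spanning x -163 to +88, y -84 to +88 mm about this origin on its underside. Jig x is the way the strip slides home, y points to the hinge side, z up. A channel 65 mm wide, centred on y = +5, runs between two rails (x -65 to +75, top at z 36.5) whose dark lips reach 4 mm in over the strip's edges (underside z 33.5).
- bed (a point): Grey bed, the channel's floor: middle of its top face, at jig x -47, y +5, z +26 mm. Spans jig x -159 to +65, 60 mm wide, and carries the strip. Springs hold it up with 10 N; it goes down up to 6 mm (1.5 N more per mm), always level.
- end_stop (a point): Middle of the face of the dark end stop at the far end of the channel, jig x +70, y +5, z +28.5 mm; the strip's front end touches it when home.
- strip_tab (a point): Centre of the blue upright tab on the white sample strip (axes as the strip's: x the way it slides). Tab 30 mm along x, 12 mm thick along y, rising 36 mm from the strip's top face; this point is 18 mm above that face. Strip 180 x 60 x 5 mm, about 0.12 kg, brown samples on it. Only the strip and bed lie under and beside the tab. At home this point is at jig x -95, y +5, z +49 mm.
- strip_end (a point): Middle of the strip's front end face, 165 mm ahead of the tab's centre. It starts in the channel, already under the lips, 40 to 75 mm short of the end stop. It has 2.5 mm of play to either side.
- mask (a joint): Angle of the black hinged mask, rad: 0 shut (level), grows as it opens, stop at 2.1; starts 1.55 to 2.0 (upright or leaning back). Stiff hinge (0.2 N m friction): it stays where left. Its outer face, the upper one when shut, looks to jig +y when upright: push it over from there. With the strip home the bed holds it 0.04 to 0.08 open; about 9 N down at its pin hole shuts it.
- mask_hinge (a point): Middle of the mask's hinge axis (along jig x), at jig x +5, y +75, z +40.5 mm. The mask plate is 120 mm long along the hinge, reaches from 5 to 145 mm from the axis, is 6 mm thick (3 mm either side of the axis) and weighs 0.22 kg; a round window lies 70 mm from the axis, over a rubber frame on the inner face.
- mask_edge (a point): On the outer face of the mask, middle of its free edge, 145 mm from the hinge axis. Axes as the jig's when shut.
- mask_hole (a point): Centre of the pin hole (13.5 mm across, ringed in brass) at the outer face of the mask, 127 mm from the hinge axis; when shut it is at jig x +5, y -52, z +43.5 mm, straight above the bushing's hole.
- bush_hole (a point): Centre of the mouth of the hole in the brass bushing block (40 x 30 mm, top face at z 36.5) of the jig, at jig x +5, y -52, z +36.5 mm: 13 mm across, straight down, 22 mm deep.
- pin_stand: Dark wooden block 60 x 60 x 34 mm, fixed; origin at the centre of its underside. The pin hangs upright in its central hole (13 mm across).
- pin_knob (a point): Centre of the red cylindrical knob of the register pin, 24 mm across and 36 mm tall, axis upright (z). Its flat underside, 18 mm below this point, is the shoulder that rests on the stand (34 mm up) and later on the mask. Below it a steel shank 10 mm across, 28 mm long, with a tapered tip. About 0.06 kg.
- pin_tip (a point): Tip of the pin's shank, 46 mm below the knob's centre.
- pin: The whole register pin; origin at the tip, z up the shank to the knob.
- meter: Handheld colour meter, blue-grey with white sides, 165 x 78 x 89 mm, loose, 0.85 kg; leave alone. Origin under its centre.
- white_tile: White calibration tile in a black puck 64 mm across, 14 mm tall, loose; leave alone. Origin under its centre.
- loupe: Small dark folding loupe, 45 x 45 x 56 mm, loose; leave alone. Origin under its centre.

How it is judged:
On the way, in this order (a step that is already met when the one before it is completed fails the run):
1. the strip is pushed home against the end stop, the mask still open (x of strip_end in the frame of jig above 0.067 m and value of joint mask above 0.5 rad), for 0.2 s.
2. the mask is swung down onto the strip (value of joint mask below 0.13 rad), for 0.2 s.
3. the pin stands through the mask in the bushing, at least 8 mm deep (z of pin_tip in the frame of bush_hole below -0.008 m and horizontal distance between pin_tip and bush_hole below 0.005 m and value of joint mask below 0.13 rad), for 0.1 s.
At the end, for the whole second after the job is handed in: Strip end within 4 mm of the stop; mask shut below 0.02 rad; pin tip at least 18 mm down the bushing, centred within 4 mm, upright within 0.15 rad; fingers still bear on the pin with over 3 N; meter, tile and loupe within 20 mm of their starts (x of strip_end in the frame of jig above 0.066 m and value of joint mask below 0.02 rad and z of pin_tip in the frame of bush_hole below -0.018 m and horizontal distance between pin_tip and bush_hole below 0.004 m and angle between pin's own z axis and vertical below 0.15 rad and contact force between the fingers and pin above 3 N and distance of each of meter, white_tile, loupe from where it was at the start of the episode below 0.02 m); the arm keeps its last pose, push and grip.
It fails at once if the meter, the white tile or the loupe is shoved or tipped (distance of any of meter, white_tile, loupe from where it was at the start of the episode above 0.02 m or angle between any of meter, white_tile, loupe's own z axis and vertical above 0.3 rad).
It also fails if it takes over 69 s, if anything falls off the work surface, if the arm or the gripper's body presses on something with over 40 N, if the wrist force passes 120 N, or if a joint passes its speed limit or range.

## Working session

There is one attempt and no reset: what is moved stays moved. The work goes in short steps, Python scripts to look and compute and a tool call to move; the robot and the scene stay as the last step left them, time stands still between calls to the robot, and variables do not carry over. Pictures are saved under pics/ and viewed, on a budget of 10 in all, crops included, one or two more only if the job needs it, and the job is handed in when it is done.

Besides the shell and the picture viewer there is one more tool, called after "Emit:" in YAML: its name, and indented under it one key for each argument. apply_moves: Moves the arm, as the interface text tells. Its arguments: {"type":"object","properties":{"targets":{"type":"array"}},"required":["targets"]}

```bash
mkdir -p pics
python3 - <<'E'
from station import bot, optics
import cv2
s=bot.state(); print(s)
for n in("side","top"):
    cv2.imwrite(f"pics/{n}0.png",optics.capture(n)[:,:,::-1]); c=optics.get_calibration(n); print(c)
E
```

```text
{'clock': 0.0, 'q': array([-1.00242457e+00,  3.85555969e-01,  6.61292317e-03, -5.16257618e-04,
       -1.19398053e+00, -2.58603605e-01]), 'joint_vel': array([ 0.00185349, -0.00062894,  0.00122466, -0.00084003,  0.00105695,
       -0.00051759]), 'joint_efforts': array([-6.90831669e-06, -3.92286158e+01,  1.88395482e+01,  4.18580979e+00,
       -4.74885106e-03, -2.51515911e-05]), 'tcp_pos': array([ 0.19042267, -0.59483474,  0.30281415]), 'eef_rot': array([ 3.13941344e+00, -8.03310423e-05, -2.83201488e+00]), 'wrist_force': array([-0.02007133, -0.17848561,  0.06749391]), 'ft_torque': array([-0.01416097, -0.08812102,  0.01567312]), 'finger_gap': 0.08524708876657268}
{'camera_matrix': array([[483.41017046,   0.        , 319.91796989],
       [  0.        , 483.41017046, 238.95244926],
       [  0.        ,   0.        ,   1.        ]]), 'view': array([[ 0.99789095, -0.06261147, -0.01713066, -0.52944202],
       [-0.05411288, -0.65661571, -0.7522816 ,  0.12009791],
       [ 0.0358532 ,  0.75162199, -0.65861896,  0.95405229],
       [ 0.        ,  0.        ,  0.        ,  1.        ]])}
{'camera_matrix': array([[590.91394397,   0.        , 329.53937355],
       [  0.        , 590.91394397, 249.72968289],
       [  0.        ,   0.        ,   1.        ]]), 'view': array([[ 0.02577133, -0.99943993, -0.02134633,  0.06150654],
       [-0.99041792, -0.02262892, -0.13623611,  0.54464995],
       [ 0.13567676,  0.02465277, -0.99044639,  1.24059603],
       [ 0.        ,  0.        ,  0.        ,  1.        ]])}
```

View pics/top0.png

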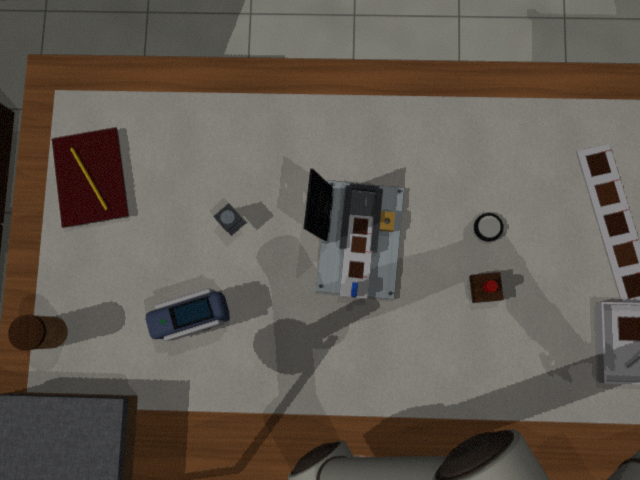

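View pics/side0.png

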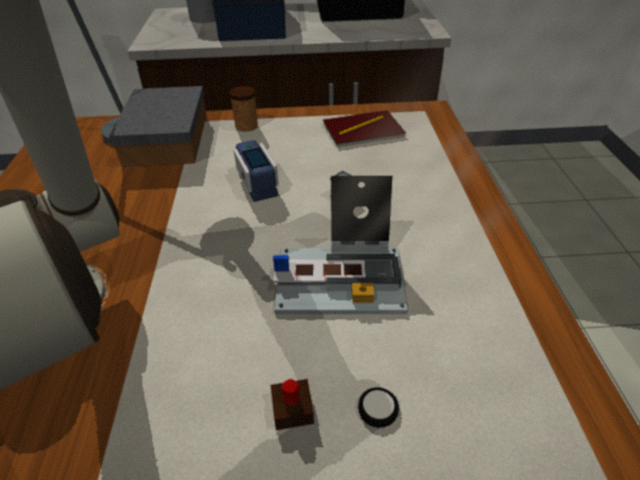

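The top view shows the jig with its x axis along world +x. The tab is at about (355,289), the bushing at (388,221), the knob at (491,286) and the open mask near (318,205). The side view shows the tab at (281,262), the hole in the upright mask at (361,185) and the knob at (291,386).

```bash
cat > h.py <<'E'
import numpy as np, cv2
from station import bot, optics
C={n:optics.get_calibration(n) for n in("side","top")}
def ray(n,u,v):
    c=C[n];R=c["view"][:3,:3];t=c["view"][:3,3]
    d=R.T@np.linalg.solve(c["camera_matrix"],[u,v,1.]);return -R.T@t,d
def onz(n,u,v,z):
    o,d=ray(n,u,v);return o+d*(z-o[2])/d[2]
def tri(a,b):
    P=[C[n]["camera_matrix"]@C[n]["view"][:3] for n in("top","side")]
    X=cv2.triangulatePoints(P[0],P[1],np.float64(a).reshape(2,1),np.float64(b).reshape(2,1)).ravel();return X[:3]/X[3]
def proj(n,p):
    c=C[n];q=c["camera_matrix"]@(c["view"]@np.r_[p,1])[:3];return q[:2]/q[2]
HSV={"blue":((112,150,60),(128,255,255)),"red":((0,200,90),(6,255,255)),"brass":((12,170,90),(30,255,255))}
def blob(im,col,box):
    x0,y0,x1,y1=box
    m=cv2.inRange(cv2.cvtColor(im,cv2.COLOR_RGB2HSV),*map(np.array,HSV[col]))[y0:y1,x0:x1]
    n,l,st,ce=cv2.connectedComponentsWithStats(m);
    if n<2: return None
    i=1+st[1:,4].argmax();k=np.argwhere(l==i)[:,::-1].astype(np.float32)+[x0,y0]
    return ce[i]+[x0,y0],st[i]+[x0,y0,0,0,0],cv2.minAreaRect(k.astype(np.float32))
E
python3 - <<'E'
from h import *
T=cv2.cvtColor(cv2.imread("pics/top0.png"),cv2.COLOR_BGR2RGB);S=cv2.cvtColor(cv2.imread("pics/side0.png"),cv2.COLOR_BGR2RGB)
for col,bt,bs in(("blue",(340,270,370,305),(265,245,300,280)),("red",(470,265,515,305),(270,370,310,410)),("brass",(370,200,405,240),(340,275,385,310))):
    a,b=blob(T,col,bt),blob(S,col,bs);print(col,a,b)
    if a and b: print(tri(a[0],b[0]))
cv2.imwrite("pics/c1.png",np.hstack([cv2.resize(T[160:310,290:420],None,fx=3.6,fy=4,interpolation=2)[:,:,::-1],]))
a=cv2.resize(T[165:305,295:410],(460,560),interpolation=2);b=cv2.resize(S[240:320,265:415],(330,560) if 0 else (330,176),interpolation=2)
p=np.zeros((560,790,3),np.uint8);p[:,:460]=a;p[:176,460:]=b
c=cv2.resize(S[165:250,320:400],(320,340),interpolation=2);p[190:530,460:780]=c
cv2.imwrite("pics/c1.png",p[:,:,::-1])
E
```

```text
blue (array([352. , 286.5]), array([352, 285,   1,   4,   4]), ((352.0, 286.5), (3.0, 0.0), -90.0)) (array([281.96551724, 260.48275862]), array([276, 256,  12,   9,  29]), ((281.8882751464844, 260.2470397949219), (6.0740532875061035, 11.822710037231445), 77.47119140625))
[0.46127751 0.02439952 0.04948602]
red (array([491.46031746, 285.63492063]), array([487, 281,  10,  10,  63]), ((491.5, 285.5), (9.0, 9.0), 90.0)) (array([289.53289474, 385.94736842]), array([282, 380,  16,  13, 152]), ((289.5, 386.0), (12.0, 15.0), 90.0))
[ 0.47048718 -0.26626092  0.06404886]
brass (array([389.84210526, 217.        ]), array([386, 213,   7,   9,  19]), ((389.0, 217.0), (8.0, 6.0), 90.0)) (array([362.04958678, 289.33057851]), array([352, 283,  22,  13, 242]), ((362.5, 289.0), (12.0, 21.0), 90.0))
[ 0.61335895 -0.05462449  0.03907685]
```

View pics/c1.png

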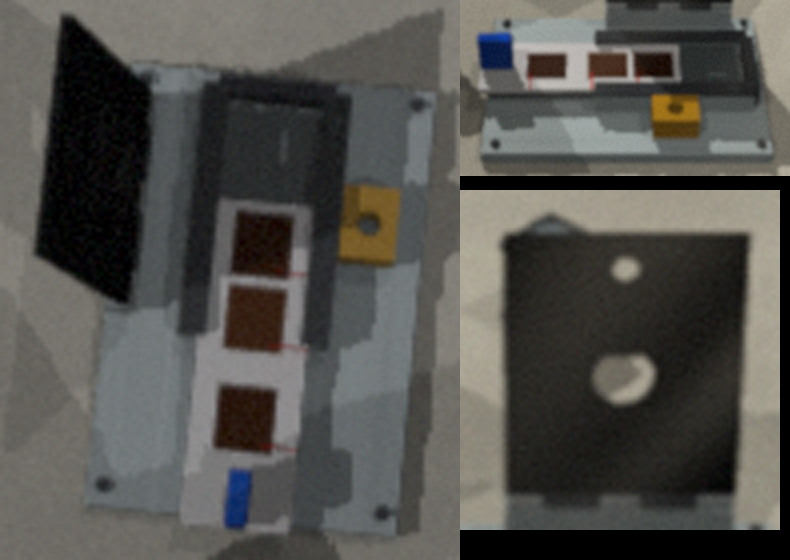

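The crop (4x, offset 295,165) shows plate corners at about (85,508), (398,535) and (435,92), the bushing hole at (370,222) and the tab at (238,498). The strip's front end is at y≈203, and the mask hole is at side pixel (361.5,184.5).

Run:
```python
from h import *
f=lambda x,y:(295+x/4-.375,165+y/4-.375)
pts=[((85,508),(-163,88),14),((398,535),(-163,-84),14),((435,92),(88,-84),14),((370,222),(5,-52),36.5)]
W=np.array([onz("top",*f(*p[0]),p[2]/1e3)[:2] for p in pts]);J=np.array([p[1] for p in pts])/1e3
wc,jc=W.mean(0),J.mean(0);H=((J-jc).T@(W-wc));a=np.arctan2(H[0,1]-H[1,0],H[0,0]+H[1,1])
R=np.array([[np.cos(a),-np.sin(a)],[np.sin(a),np.cos(a)]]);o=wc-R@jc
print("yaw",a,"origin",o,"res mm",(W-(J@R.T+o))*1e3)
print("bush side",onz("side",265+(676/1-460)/2.2,240+107/2.2,.0365), "bush",R@[.005,-.052]+o)
tab=onz("top",*f(238,498),.060);print("tab",tab,"jig",R.T@(tab[:2]-o), "front end",R.T@(onz("top",*f(268,204),.031)[:2]-o))
# mask edge hole from side : solve angle
ou,d=ray("side",361.5,184.5)
best=min((np.linalg.norm(proj("side",np.r_[R@[.005,.075+(-.127*np.cos(t)+.003*0)]+o,.0405+.127*np.sin(t)])-[361.5,184.5]),t) for t in np.arange(1.4,2.15,.01));print(best)
k=onz("top",491.5,285.5,.084);print("knob top",k)
print("home tab",R@[-.095,.005]+o)
# tilted mask edge outer midpoint
t=best[1];print("edge",R@[.005,.075-.145*np.cos(t)]+o,.0405+.145*np.sin(t))
p=proj("side",np.r_[R@[-.095,.005]+o,.049]);print(p)
```

```text
yaw -0.07112260803719386 origin [0.60966885 0.00383911] res mm [[-0.08862375 -0.40615331]
 [ 1.61511973  0.48334306]
 [-1.64035468  0.42728962]
 [ 0.11385871 -0.50447936]]
bush side [ 0.60978477 -0.05203866  0.0365    ] bush [ 0.61096095 -0.04838474]
tab [0.45748236 0.02027992 0.06      ] jig [-0.15297006  0.00558447] front end [0.01103685 0.00352646]
(np.float64(0.12433065611221324), np.float64(1.7900000000000003))
knob top [ 0.47008977 -0.26125946  0.084     ]
home tab [0.51526433 0.01557742]
edge [0.62222655 0.10974507] 0.182030283687466
[311.24511671 261.86725482]
```

```bash
cat >> h.py <<'E'
A=-0.0711;O=np.array([.6097,.0038]);RJ=np.array([[np.cos(A),-np.sin(A)],[np.sin(A),np.cos(A)]])
def j2w(x,y):return RJ@np.array([x,y])/1e3+O
def delta(p,yaw=None):
    from scipy.spatial.transform import Rotation as r
    s=bot.state();M=r.from_euler("xyz",s["eef_rot"]).as_matrix()
    d=M.T@(np.r_[p]-s["tcp_pos"])*100
    print("t %.2f tcp"%s["clock"],s["tcp_pos"].round(4),"rpy",s["eef_rot"].round(3),"F",s["wrist_force"].round(1),"gap %.4f"%s["finger_gap"])
    print("jig mm",(RJ.T@(s["tcp_pos"][:2]-O)*1e3).round(1),"delta cm",d.round(2), "turn",None if yaw is None else (s["eef_rot"][2]-yaw+np.pi)%(2*np.pi)-np.pi)
E
python3 -c "
from h import *
delta(np.r_[j2w(-195,5),.2],np.pi+A)"
```

```text
t 0.10 tcp [ 0.1905 -0.5949  0.3029] rpy [ 3.14  -0.    -2.832] F [-1.1  0.5  0.4] gap 0.0856
jig mm [-375.7 -627. ] delta cm [-40.26  51.94  10.39] turn 0.38073418712007623
```

Emit:
apply_moves:
  targets:
    - [[0,0,0,0.127,-1],[0,0,0,0.127,-1],[0,0,0,0.127,-1],[0,0,0,0,-1]]

```text
clock: 0.5
tcp_pos: [0.1905, -0.595, 0.3033]
eef_rot: [3.14, -0.001, 3.07]
wrist_force: [0.4, -0.4, 0.4]
finger_gap: 0.0283
```

```bash
python3 -c "
from h import *
delta(np.r_[j2w(-197,5),.2],np.pi+A)"
```

```text
t 0.50 tcp [ 0.1905 -0.595   0.3033] rpy [ 3.14e+00 -1.00e-03  3.07e+00] F [ 0.4 -0.4  0.4] gap 0.0283
jig mm [-375.6 -627.1] delta cm [-17.87  63.2   10.39] turn -3.667166639820252e-05
```

Emit:
apply_moves:
  targets:
    - [[-1.2,4.2,0,0,-1],[-1.2,4.2,0,0,-1],[-1.2,4.2,0,0,-1],[-1.2,4.2,0,0,-1],[-1.2,4.2,0,0,-1]]

```text
clock: 1.0
tcp_pos: [0.2655, -0.3884, 0.3037]
eef_rot: [3.141, -0.0, 3.073]
wrist_force: [1.3, 0.5, 0.2]
finger_gap: -0.0004
```

Emit:
apply_moves:
  targets:
    - [[-1.2,4.2,0,0,-1],[-1.2,4.2,0,0,-1],[-1.2,4.2,0,0,-1],[-1.2,4.2,0,0,-1],[-1.2,4.2,0,0,-1]]

```text
clock: 1.5
tcp_pos: [0.3401, -0.1832, 0.3041]
eef_rot: [3.142, 0.001, 3.073]
wrist_force: [2.6, -0.4, -0.3]
finger_gap: 0.0001
```

Emit:
apply_moves:
  targets:
    - [[-1.2,4.2,2,0,-1],[-1.2,4.2,2,0,-1],[-1.2,4.2,2,0,-1],[-1.2,4.2,2,0,-1],[-1.2,4.2,2,0,-1]]

```text
clock: 2.0
tcp_pos: [0.4151, 0.0222, 0.2034]
eef_rot: [3.141, 0.001, 3.074]
wrist_force: [0.7, -0.8, -0.3]
finger_gap: -0.0001
```

```bash
python3 -c "
from h import *
delta(np.r_[j2w(-197,5),.118],np.pi+A)"
```

```text
t 2.00 tcp [0.4151 0.0222 0.2034] rpy [3.141e+00 1.000e-03 3.074e+00] F [ 0.7 -0.8 -0.3] gap -0.0001
jig mm [-195.5    4.6] delta cm [0.16 0.04 8.54] turn 0.003726349811121743
```

Emit:
apply_moves:
  targets:
    - [[0.3,0,2.5,0,-1],[0,0,2.5,0,-1],[0,0,2.5,0,-1],[0,0,1,0,-1],[0,0,0,0,-1]]

```text
clock: 2.5
tcp_pos: [0.4111, 0.0203, 0.1175]
eef_rot: [-3.14, -0.004, 3.073]
wrist_force: [-0.7, 0.5, 0.8]
finger_gap: -0.0001
```

Run:
```python
from h import *
delta(np.r_[j2w(-197,5),.118],np.pi+A)
T=optics.capture("top");S=optics.capture("side")
p=np.hstack([cv2.resize(T[200:320,290:410],(400,400),interpolation=2),cv2.resize(S[190:310,230:350],(400,400),interpolation=2)])
cv2.imwrite("pics/c2.png",p[:,:,::-1])
```

```text
t 2.50 tcp [0.4111 0.0203 0.1175] rpy [-3.14  -0.004  3.073] F [-0.7  0.5  0.8] gap -0.0001
jig mm [-199.3    2.3] delta cm [-0.23  0.27 -0.05] turn 0.002304256745753186
```

View pics/c2.png

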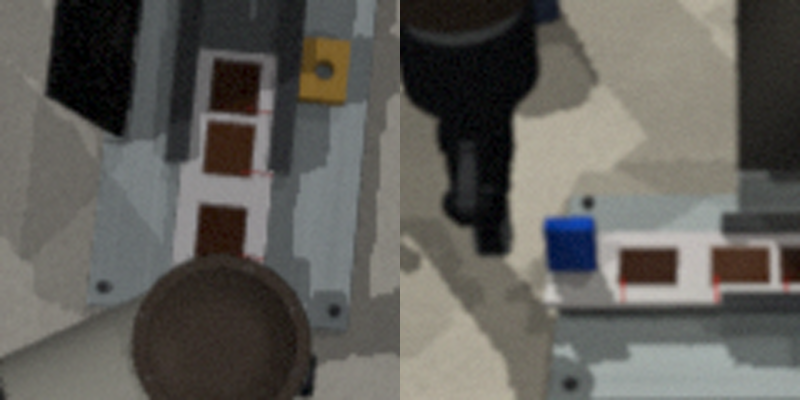

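The closed fingers stand behind the tab, with a gap of about 20 mm (crop side 510→545).

Emit:
apply_moves:
  targets:
    - [[-0.8,0.2,0,0,-1],[-0.8,0,0,0,-1],[-1.5,0,0,0,-1],[-1.7,0,0,0,-1],[-1.7,0,0,0,-1]]

```text
clock: 3.1
tcp_pos: [0.4782, 0.0179, 0.1196]
eef_rot: [3.141, 0.001, 3.071]
wrist_force: [-0.6, 0.4, 0.3]
finger_gap: 0.0004
```

Emit:
apply_moves:
  targets:
    - [[-0.3,0,0,0,-1],[-0.3,0,0,0,-1],[-0.3,0,0,0,-1],[0,0,0,0,-1]]

```text
clock: 3.5
tcp_pos: [0.4857, 0.0173, 0.119]
eef_rot: [3.142, 0.0, 3.07]
wrist_force: [-0.4, 0.1, -0.3]
finger_gap: -0.0002
```

Run:
```python
from h import *
delta(np.r_[j2w(-121,5),.118],np.pi+A)
S=optics.capture("side");b=blob(S,"blue",(260,235,350,290));print(b[:2])
cv2.imwrite("pics/c3.png",cv2.resize(S[210:320,250:410],(640,440),interpolation=2)[:,:,::-1])
```

```text
t 3.50 tcp [0.4857 0.0173 0.119 ] rpy [3.142 0.    3.07 ] F [-0.4  0.1 -0.3] gap -0.0002
jig mm [-124.6    4.6] delta cm [-0.36  0.04  0.1 ] turn -1.885388610523009e-05
(array([308.32394366, 262.54225352]), array([302, 256,  14,  14, 142]))
```

Emit:
apply_moves:
  targets:
    - [[-0.2,0,0,0,-1],[-0.2,0,0,0,-1],[-0.2,0,0,0,-1],[0,0,0,0,-1]]

```text
clock: 3.95
tcp_pos: [0.4897, 0.0166, 0.1184]
eef_rot: [-3.14, -0.006, 3.07]
wrist_force: [-6.0, 1.5, 3.4]
finger_gap: -0.0002
```

Emit:
apply_moves:
  targets:
    - [[-0.2,0,0,0,-1],[-0.1,0,0,0,-1],[0,0,0,0,-1]]

```text
clock: 4.25
tcp_pos: [0.49, 0.016, 0.118]
eef_rot: [-3.139, -0.012, 3.069]
wrist_force: [-12.0, 4.8, 7.9]
finger_gap: -0.0
```

Emit:
apply_moves:
  targets:
    - [[0.8,0,0,0,-1],[0.4,0,-4,0,-1],[0,0,-5,0,-1],[0,0,-5,0,-1],[0,0,-4.2,0,-1]]

```text
clock: 4.75
tcp_pos: [0.4833, 0.0176, 0.3042]
eef_rot: [3.14, 0.004, 3.071]
wrist_force: [1.0, 0.1, 0.0]
finger_gap: 0.0001
```

Emit:
apply_moves:
  targets:
    - [[-2,3.8,0,0,-1],[-2.5,3.8,0,0,-1],[-2.5,3.8,0,0,-1],[-2.5,3.4,0,0,-1],[0,0,0,0,-1]]

```text
clock: 5.25
tcp_pos: [0.5909, 0.162, 0.2995]
eef_rot: [3.141, 0.001, 3.073]
wrist_force: [-1.2, 0.1, -0.1]
finger_gap: -0.0
```

Run:
```python
from h import *
delta(np.r_[j2w(-25,145),.223],np.pi+A)
S=optics.capture("side");b=blob(S,"blue",(260,235,350,290));print(b[:2])
T=optics.capture("top")
p=np.hstack([cv2.resize(T[150:310,280:420],(350,400),interpolation=2),cv2.resize(S[140:320,240:420],(400,400),interpolation=2)])
cv2.imwrite("pics/c3.png",p[:,:,::-1])
```

```text
t 5.25 tcp [0.5909 0.162  0.2995] rpy [3.141e+00 1.000e-03 3.073e+00] F [-1.2  0.1 -0.1] gap -0.0000
jig mm [-30.  156.5] delta cm [-0.48 -1.15  7.65] turn 0.002829014105257599
(array([309.89473684, 263.52631579]), array([304, 256,  13,  14, 114]))
```

View pics/c3.png

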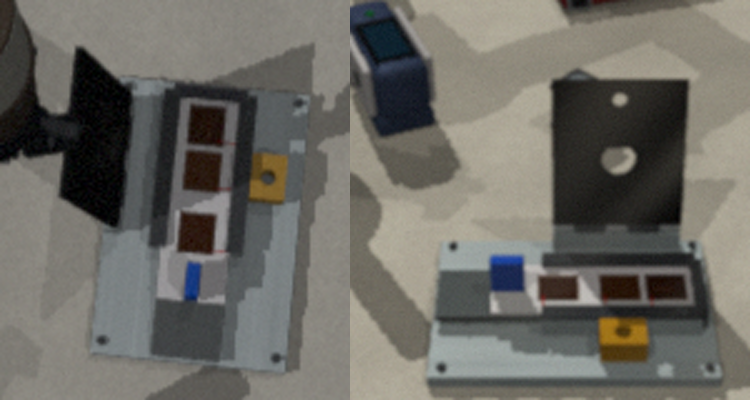

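The strip now lies under the end of the channel: in the top crop its front (y≈97) meets the end stop, and the bed is free behind the tab. The mask is still open.

Emit:
apply_moves:
  targets:
    - [[-0.5,0,3.5,0,-1],[0,0,4.0,0,-1],[0,-2,0,0,-1],[0,-2,0,0,-1],[0,-2,0,0,-1]]

```text
clock: 5.85
tcp_pos: [0.5891, 0.0964, 0.2282]
eef_rot: [3.14, 0.003, 3.07]
wrist_force: [-0.5, 1.4, 0.3]
finger_gap: 0.0003
```

Emit:
apply_moves:
  targets:
    - [[0,-1.4,0.1,0,-1],[0,-1.4,0.2,0,-1],[0,-1.4,0.2,0,-1],[0,-1.0,0.5,0,-1],[0,-1.0,0.5,0,-1]]

```text
clock: 6.35
tcp_pos: [0.5846, 0.0354, 0.2108]
eef_rot: [3.142, 0.001, 3.07]
wrist_force: [0.5, 0.9, 0.8]
finger_gap: -0.0002
```

Run:
```python
from h import *
delta(np.r_[j2w(-25,20),.204],np.pi+A)
S=optics.capture("side")
T=optics.capture("top")
p=np.hstack([cv2.resize(T[150:310,280:420],(350,400),interpolation=2),cv2.resize(S[140:320,240:420],(400,400),interpolation=2)])
cv2.imwrite("pics/c4.png",p[:,:,::-1])
```

```text
t 6.35 tcp [0.5846 0.0354 0.2108] rpy [3.142e+00 1.000e-03 3.070e+00] F [0.5 0.9 0.8] gap -0.0002
jig mm [-27.3  29.7] delta cm [-0.23 -0.97  0.68] turn -0.00019451874244458267
```

View pics/c4.png

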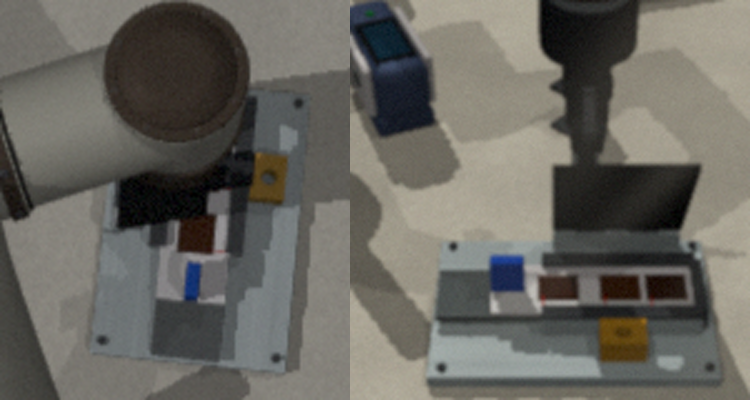

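The mask is over past upright (edge at side crop row ≈168) with the finger behind it. I'll continue along the arc.

Emit:
apply_moves:
  targets:
    - [[0,-1.0,0.7,0,-1],[0,-1.2,1.1,0,-1],[0,-1.2,1.3,0,-1],[0,-0.8,1.5,0,-1],[0,-0.7,1.5,0,-1]]

```text
clock: 6.95
tcp_pos: [0.5807, -0.0136, 0.1486]
eef_rot: [-3.141, -0.0, 3.07]
wrist_force: [0.3, -0.0, 0.6]
finger_gap: -0.0001
```

Emit:
apply_moves:
  targets:
    - [[0,-0.3,0.8,0,-1],[0,-0.2,0.8,0,-1],[0,0,0.5,0,-1],[0,0,0.3,0,-1],[0,0,0,0,-1]]

```text
clock: 7.45
tcp_pos: [0.5806, -0.0173, 0.1257]
eef_rot: [-3.142, -0.0, 3.071]
wrist_force: [-0.5, -0.1, 0.9]
finger_gap: -0.0002
```

Run:
```python
from h import *
delta(np.r_[j2w(-25,-25),.121],np.pi+A)
S=optics.capture("side")
cv2.imwrite("pics/c5.png",cv2.resize(S[160:320,240:420],(540,480),interpolation=2)[:,:,::-1])
```

```text
t 7.45 tcp [ 0.5806 -0.0173  0.1257] rpy [-3.142 -0.     3.071] F [-0.5 -0.1  0.9] gap -0.0002
jig mm [-27.5 -23.1] delta cm [-0.25 -0.19  0.47] turn 0.00022538196235100116
```

View pics/c5.png

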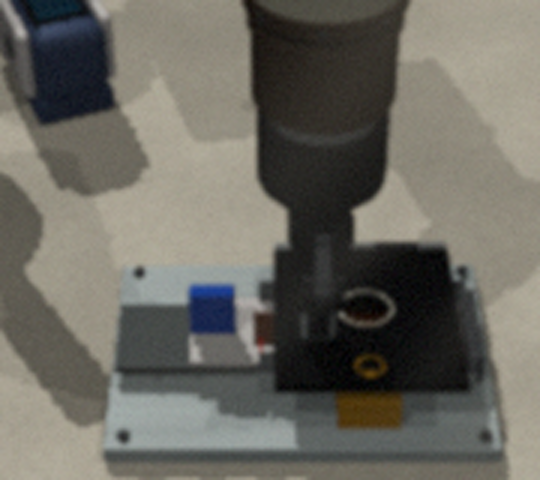

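The mask is almost down (hole ring at crop (370,365)). I'll press gently until it meets the springs.

Emit:
apply_moves:
  targets:
    - [[0,0,0.2,0,-1],[0,0,0.2,0,-1],[0,0,0.1,0,-1],[0,0,0,0,-1]]

```text
clock: 7.9
tcp_pos: [0.5811, -0.0175, 0.1217]
eef_rot: [3.142, 0.002, 3.071]
wrist_force: [0.1, -0.9, 4.0]
finger_gap: 0.0002
```

Emit:
apply_moves:
  targets:
    - [[0,0,0.1,0,-1],[0,0,0.1,0,-1],[0,0,0.1,0,-1],[0,0,0,0,-1]]

```text
clock: 8.3
tcp_pos: [0.5811, -0.0177, 0.1189]
eef_rot: [-3.141, 0.002, 3.071]
wrist_force: [-1.3, -1.4, 5.0]
finger_gap: 0.0
```

Emit:
apply_moves:
  targets:
    - [[0,0,-2,0,-1],[0,0,-5,0,-1],[0,-2,-3,0,-1],[1.2,-4.7,0,0,1],[1.6,-4.7,0,0,1]]

```text
clock: 8.8
tcp_pos: [0.545, -0.1296, 0.219]
eef_rot: [3.141, 0.003, 3.073]
wrist_force: [-0.2, -0.3, -1.1]
finger_gap: 0.0284
```

Emit:
apply_moves:
  targets:
    - [[1.6,-4.7,0,0,1],[1.6,-4.7,0,0,1],[1.6,-4.5,0,0,1],[1.7,0,0,0,1],[0,0,0,0,1]]

```text
clock: 9.3
tcp_pos: [0.4674, -0.2642, 0.2173]
eef_rot: [3.14, -0.002, 3.067]
wrist_force: [-0.3, -0.4, 0.8]
finger_gap: 0.0857
```

Run:
```python
from h import *
delta([.4705,-.264,.112],np.pi+A)
S=optics.capture("side");T=optics.capture("top");print(blob(S,"red",(260,360,320,420)))
p=np.hstack([cv2.resize(T[150:310,280:420],(350,400),interpolation=2),cv2.resize(S[240:400,250:410],(400,400),interpolation=2)])
cv2.imwrite("pics/c6.png",p[:,:,::-1]);np.savez("f6.npz",S=S,T=T)
```

```text
t 9.30 tcp [ 0.4674 -0.2642  0.2173] rpy [ 3.140e+00 -2.000e-03  3.067e+00] F [-0.3 -0.4  0.8] gap 0.0857
jig mm [-122.9 -277.4] delta cm [-0.32  0.03 10.53] turn -0.0039373808972857915
(array([289.59146341, 386.09756098]), array([282, 380,  16,  13, 164]), ((289.5, 386.0), (12.0, 15.0), 90.0))
```

View pics/c6.png

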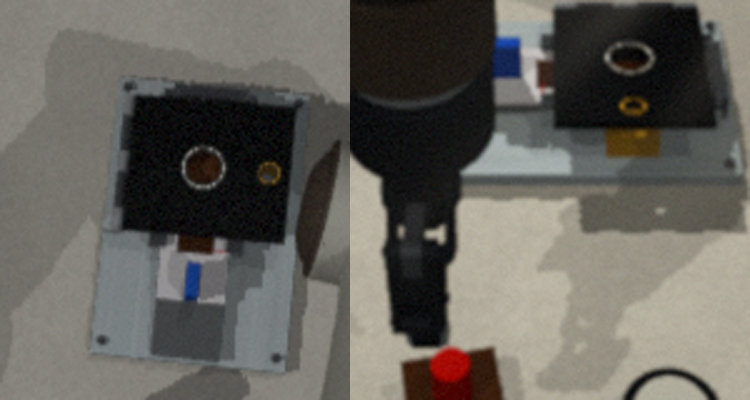

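The mask lies shut, with its hole at top crop (269,173) and side crop (633,105). The open fingers hover just above the knob, which is at side crop (450,365).

Run:
```python
from h import *
for z in(.144,.157,.07,.052): print(z,proj("side",[.4674,-.2642,z]),proj("top",[.4674,-.2642,z]))
print("hole tri",tri((387.3,218.9),(362.9,281.7)),onz("top",387.3,218.9,.046),onz("side",362.9,281.7,.046))
print("knob tops",onz("top",491.46,285.63,.070),onz("side",289.5,380+6.,.058))
S=np.load("f6.npz")["S"];b=cv2.inRange(cv2.cvtColor(S,cv2.COLOR_RGB2HSV),(0,180,60),(8,255,255))[365:420,265:320];ys,xs=np.nonzero(b);print(xs.min()+265,xs.max()+265,ys.min()+365,ys.max()+365)
```

```text
0.144 [284.98359065 353.10200221] [500.70835259 284.56885417]
0.157 [284.37541587 347.49483313] [502.49465877 284.04523916]
0.07 [288.17232357 382.50105852] [491.25355478 287.34031298]
0.052 [288.88427671 389.06502951] [489.12192732 287.96515106]
hole tri [ 0.61016449 -0.04814665  0.05160702] [ 0.61196333 -0.0485427   0.046     ] [ 0.61002214 -0.04306308  0.046     ]
knob tops [ 0.47097079 -0.26466692  0.07      ] [ 0.46871341 -0.2627517   0.058     ]
281 298 380 404
```

Emit:
apply_moves:
  targets:
    - [[-0.3,0,3,0,1],[0,0,3,0,1],[0,0,2.5,0,1],[0,0,2,0,1],[0,0,0,0,1]]

```text
clock: 9.9
tcp_pos: [0.4724, -0.2621, 0.1101]
eef_rot: [3.14, -0.006, 3.072]
wrist_force: [-0.1, -0.2, -0.5]
finger_gap: 0.0854
```

Emit:
apply_moves:
  targets:
    - [[0,0,0,0,-1],[0,0,0,0,-1],[0,0,0,0,-1],[0,0,0,0,-1],[0,0,0,0,-1]]

```text
clock: 10.4
tcp_pos: [0.4739, -0.2657, 0.1152]
eef_rot: [-3.137, 0.003, 3.073]
wrist_force: [-2.5, -10.7, 5.4]
finger_gap: 0.0224
```

Run:
```python
from h import *
delta([.4705,-.264,.2],np.pi+A)
```

```text
t 10.40 tcp [ 0.4739 -0.2657  0.1152] rpy [-3.137e+00  3.000e-03  3.073e+00] F [ -2.5 -10.7   5.4] gap 0.0224
jig mm [-116.3 -278.5] delta cm [ 0.32  0.12 -8.48] turn 0.002268747879042632
```

Emit:
apply_moves:
  targets:
    - [[0,0,-1,0,-1],[0,0,-1.5,0,-1],[0,0,-2.5,0,-1],[0,0,-2.5,0,-1],[0,0,0,0,-1]]

```text
clock: 10.9
tcp_pos: [0.4747, -0.2642, 0.192]
eef_rot: [-3.14, 0.008, 3.071]
wrist_force: [0.4, -0.5, -0.3]
finger_gap: 0.0224
```

Run:
```python
from h import *
delta(np.r_[.4739,-.2657,.2],np.pi+A)
S=optics.capture("side");T=optics.capture("top")
p=np.hstack([cv2.resize(S[300:420,220:360],(560,480),interpolation=2)])
cv2.imwrite("pics/c7.png",p[:,:,::-1]);np.savez("f7.npz",S=S,T=T)
```

```text
t 10.90 tcp [ 0.4747 -0.2642  0.192 ] rpy [-3.14   0.008  3.071] F [ 0.4 -0.5 -0.3] gap 0.0224
jig mm [-115.7 -276.9] delta cm [ 0.06 -0.15 -0.8 ] turn 0.00036077687382052304
```

View pics/c7.png

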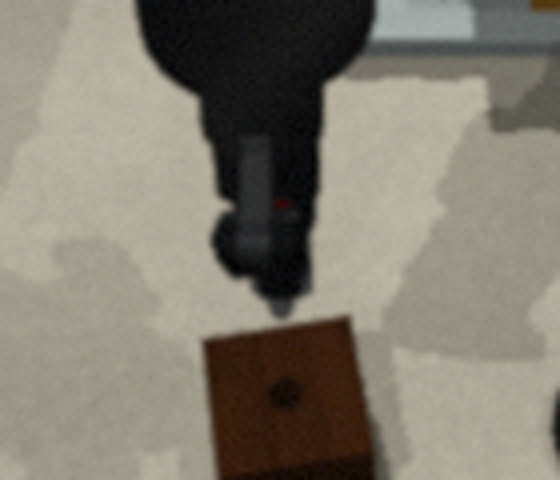

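The pin is held and clear of the stand: the tip is at crop (281,315) and the stand's empty hole at (287,393).

Run:
```python
from h import *
def ony(n,u,v,y):
    o,d=ray(n,u,v);return o+d*(y-o[1])/d[1]
f=lambda x,y:(220+x/4-.4,300+y/4-.4)
print("tip",ony("side",*f(281,317),-.2645)); print("stand hole side",onz("side",*f(287,393),.034))
s=bot.state();print(s["tcp_pos"],s["q"])
T=np.load("f7.npz")["T"];cv2.imwrite("pics/t7.png",T[:,:,::-1])
# brass ring on mask, both views, from f6
F=np.load("f6.npz")
for n,b in(("T",(370,205,400,235)),("S",(345,270,380,290))):
    im=F[n][b[1]:b[3],b[0]:b[2]];h=cv2.cvtColor(im,cv2.COLOR_RGB2HSV);m=cv2.inRange(h,(12,120,60),(32,255,255))
    nn,l,st,ce=cv2.connectedComponentsWithStats(m);print(n,[(st[i]+[b[0],b[1],0,0,0]).tolist() for i in range(1,nn) if st[i,4]>4])
```

```text
tip [ 0.47048868 -0.2645      0.07987627]
stand hole side [ 0.47007585 -0.26856371  0.034     ]
[ 0.47275738 -0.26342278  0.18856084] [-2.08790428e-01  3.57763462e-01 -3.55567786e-01 -5.27937322e-04
 -8.55818450e-01 -1.43335517e+00]
T [[386, 215, 6, 9, 17]]
S [[357, 279, 12, 7, 46]]
```

Emit:
apply_moves:
  targets:
    - [[-2,3.5,0,0,-1],[-2.5,4.5,0,0,-1],[-2.7,5,0,0,-1],[-2.7,5,0,0,-1],[-2.5,4.5,0,0,-1]]

```text
clock: 11.5
tcp_pos: [0.6036, -0.0601, 0.1865]
eef_rot: [-3.141, -0.003, 3.07]
wrist_force: [0.6, -0.4, -0.5]
finger_gap: 0.0225
```

Emit:
apply_moves:
  targets:
    - [[0,0,0.5,0,-1],[0,0,0.5,0,-1],[0,0,0,0,-1],[0,0,0,0,-1]]

```text
clock: 11.9
tcp_pos: [0.6026, -0.063, 0.1772]
eef_rot: [-3.141, -0.002, 3.069]
wrist_force: [0.2, -0.1, -0.4]
finger_gap: 0.0228
```

Run:
```python
from h import *
for _ in range(4):
    S=optics.capture("side");T=optics.capture("top"); print(bot.state()["tcp_pos"].round(4))
delta(np.r_[.6137,-.0485,.172],np.pi+A)
p=np.hstack([cv2.resize(T[180:260,350:430],(400,400),interpolation=2),cv2.resize(S[220:300,322:402],(400,400),interpolation=2)])
cv2.imwrite("pics/c8.png",p[:,:,::-1]);np.savez("f8.npz",S=S,T=T)
```

```text
[ 0.6031 -0.063   0.178 ]
[ 0.6034 -0.0627  0.1783]
[ 0.6035 -0.0624  0.1783]
[ 0.6036 -0.0621  0.1782]
t 12.30 tcp [ 0.6036 -0.0621  0.1782] rpy [3.142 0.    3.07 ] F [ 0.7 -0.3  0.4] gap 0.0220
jig mm [ -1.4 -66.2] delta cm [-0.91  1.43  0.62] turn -0.000572500668590159
```

View pics/c8.png

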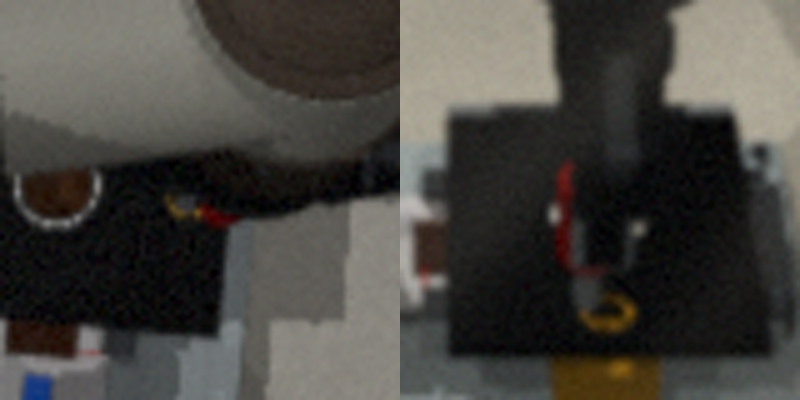

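The tip is at side crop (589,312), the mask ring at (607,313), and the knob's lower edge spans about 568–606. The arm is about 15 mm short in y.

Run:
```python
from h import *
def ony(n,u,v,y):
    o,d=ray(n,u,v);return o+d*(y-o[1])/d[1]
t=ony("side",322+188.5/5-.4,220+313/5-.4,-.062);print("tip",t,"tip-tcp",t-[.6034,-.0623,.1782])
print("hole",onz("side",363,282.2,.0515))
for z in(.051,): print(proj("side",[.6108,-.0485,z]),proj("side",np.r_[j2w(5,-52),.0365]))
```

```text
tip [ 0.60012377 -0.062       0.06522586] tip-tcp [-0.00327623  0.0003     -0.11297414]
hole [ 0.60913497 -0.04956604  0.0515    ]
[363.79896494 281.92229236] [363.56863621 287.19875863]
```

Emit:
apply_moves:
  targets:
    - [[-0.4,0.7,0,0,-1],[-0.4,0.7,0,0,-1],[0,0,0.3,0,-1],[0,0,0,0,-1],[0,0,0,0,-1]]

```text
clock: 12.8
tcp_pos: [0.6124, -0.0483, 0.1745]
eef_rot: [-3.141, -0.001, 3.071]
wrist_force: [-0.8, 0.4, -0.2]
finger_gap: 0.0221
```

Run:
```python
from h import *
for _ in range(3):
    S=optics.capture("side"); print(bot.state()["tcp_pos"].round(4))
T=optics.capture("top")
p=np.hstack([cv2.resize(T[190:250,360:410],(340,408),interpolation=2),cv2.resize(S[245:305,335:395],(408,408),interpolation=2)])
cv2.imwrite("pics/c9.png",p[:,:,::-1]);np.savez("f9.npz",S=S,T=T)
```

```text
[ 0.6125 -0.0485  0.1747]
[ 0.6125 -0.0485  0.1748]
[ 0.6125 -0.0485  0.1749]
```

View pics/c9.png

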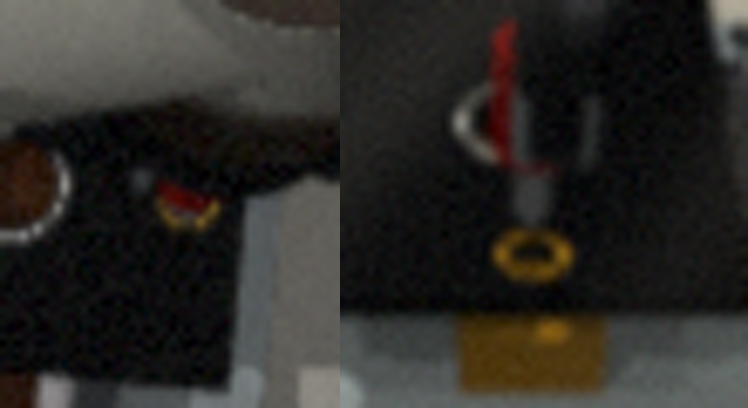

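Shank column 532 and ring column 533 agree, and the tip is about 10 mm above the ring. I'll descend gently and watch the force.

Emit:
apply_moves:
  targets:
    - [[0,0,0.5,0,-1],[0,0,0.5,0,-1],[0,0,0.4,0,-1],[0,0,0,0,-1]]

```text
clock: 13.4
tcp_pos: [0.6121, -0.0485, 0.1598]
eef_rot: [-3.141, -0.002, 3.07]
wrist_force: [0.6, 1.0, -0.8]
finger_gap: 0.0221
```

Run:
```python
from h import *
for _ in range(2): S=optics.capture("side");s=bot.state(); print(s["tcp_pos"].round(4),s["wrist_force"].round(1))
cv2.imwrite("pics/c10.png",cv2.resize(S[245:305,335:395],(408,408),interpolation=2)[:,:,::-1])
```

```text
[ 0.6124 -0.0485  0.1603] [ 0.7  0.8 -0.5]
[ 0.6126 -0.0485  0.1606] [-0.3  0.4 -0.6]
```

View pics/c10.png

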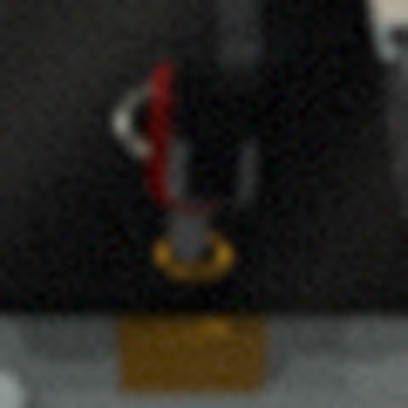

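The tip is in the ring (shank column 190, ring centre 193) with no contact force, so I'll continue down.

Emit:
apply_moves:
  targets:
    - [[0,0,0.4,0,-1],[0,0,0.4,0,-1],[0,0,0.2,0,-1],[0,0,0,0,-1]]

```text
clock: 13.9
tcp_pos: [0.6127, -0.0487, 0.1506]
eef_rot: [-3.141, -0.0, 3.07]
wrist_force: [0.7, -0.9, -0.8]
finger_gap: 0.0223
```

Emit:
apply_moves:
  targets:
    - [[0,0,0.3,0,-1],[0,0,0.3,0,-1],[0,0,0.2,0,-1],[0,0,0,0,-1]]

```text
clock: 14.3
tcp_pos: [0.6127, -0.0487, 0.1427]
eef_rot: [-3.141, 0.0, 3.07]
wrist_force: [2.6, -4.0, -0.7]
finger_gap: 0.0221
```

Emit:
apply_moves:
  targets:
    - [[-0.05,-0.1,0.2,0,-1],[0,0,0.3,0,-1],[0,0,0.2,0,-1],[0,0,0,0,-1]]

```text
clock: 14.7
tcp_pos: [0.6128, -0.0494, 0.1353]
eef_rot: [-3.142, -0.001, 3.07]
wrist_force: [0.1, -1.2, -1.3]
finger_gap: 0.0221
```

Emit:
apply_moves:
  targets:
    - [[0,0,0.2,0,-1],[0,0,0.2,0,-1],[0,0,0,0,-1],[0,0,0,0,-1]]

```text
clock: 15.1
tcp_pos: [0.613, -0.0495, 0.1321]
eef_rot: [-3.142, 0.0, 3.07]
wrist_force: [-0.9, -1.4, 1.4]
finger_gap: 0.0222
```

Emit:
apply_moves:
  targets:
    - [[0,0,0.2,0,-1],[0,0,0.2,0,-1],[0,0,0,0,-1],[0,0,0,0,-1]]

```text
clock: 15.5
tcp_pos: [0.6131, -0.0495, 0.1279]
eef_rot: [3.142, 0.0, 3.07]
wrist_force: [-0.4, -2.1, 3.0]
finger_gap: 0.0224
```

Emit:
apply_moves:
  targets:
    - [[0,0,0.2,0,-1],[0,0,0.2,0,-1],[0,0,0,0,-1],[0,0,0,0,-1]]

```text
clock: 15.9
tcp_pos: [0.6132, -0.0497, 0.1246]
eef_rot: [-3.141, 0.0, 3.071]
wrist_force: [-2.0, -2.8, 6.8]
finger_gap: 0.0225
```

Emit:
apply_moves:
  targets:
    - [[0,0,0.2,0,-1],[0,0,0.2,0,-1],[0,0,0,0,-1],[0,0,0,0,-1]]

```text
clock: 16.3
tcp_pos: [0.6133, -0.0497, 0.1243]
eef_rot: [-3.141, 0.002, 3.072]
wrist_force: [-8.2, -0.5, 23.9]
finger_gap: 0.0222
```

A hard stop at 24 N. I'll check the mask numerically instead of viewing another picture, comparing its front edge with its position when sprung open.

Run:
```python
from h import *
S=optics.capture("side");F=np.load("f9.npz")["S"]
s=bot.state();print(s["clock"],s["tcp_pos"].round(4),s["wrist_force"].round(1),s["finger_gap"])
# dark mask -> brass block front transition row, per column, mean
for n,im in(("before",F),("now",S)):
    g=cv2.cvtColor(im,cv2.COLOR_RGB2GRAY).astype(float)
    for a,b in((345,352),(354,372),(374,380)):
        col=g[284:300,a:b].mean(1);d=np.diff(col);d=np.clip(d,0,None);print(n,(a,b),"edge row %.2f"%(284.5+(d*np.arange(15)).sum()/d.sum()))
for t in(0,.02,.063):
    print(t,proj("side",np.r_[j2w(5,75-145*np.cos(t)-3*np.sin(t)),(40.5+145*np.sin(t)-3*np.cos(t))/1e3]))
b=blob(S,"blue",(260,235,350,290));print(b[:2])
```

```text
16.35 [ 0.6133 -0.0497  0.1243] [-8.7 -0.9 22.7] 0.022509570918878268
before (345, 352) edge row 292.89
before (354, 372) edge row 291.61
before (374, 380) edge row 292.50
now (345, 352) edge row 295.14
now (354, 372) edge row 295.17
now (374, 380) edge row 294.78
0 [364.16567196 293.9154318 ]
0.02 [364.23395321 292.87181636]
0.063 [364.37528149 290.53489272]
(array([309.92481203, 265.14285714]), array([304, 259,  13,  13, 133]))
```

Emit:
apply_moves:
  targets:
    - [[0,0,0.05,0,-1],[0,0,0,0,-1],[0,0,0,0,-1],[0,0,0,0,-1],[0,0,0,0,-1]]

```text
clock: 16.85
tcp_pos: [0.6133, -0.0497, 0.1243]
eef_rot: [-3.141, 0.002, 3.072]
wrist_force: [-9.5, 0.3, 25.1]
finger_gap: 0.0222
```

```bash
python3 -c "
from station import bot,workorder
s=bot.state();print(s['clock'],s['tcp_pos'],s['wrist_force'],s['finger_gap'])
print(workorder.finish_job())"
```

```text
16.85 [ 0.61333161 -0.04965747  0.12426986] [-9.47145644  0.31413366 25.11673711] 0.022219094269947934
the job is handed in; nothing more can be done
None
```

I pushed the strip home by its tab, swung the mask down, put the pin through it into the bushing, and handed the job in at 16.9 s still pressing the knob. The hand-in gave no verdict, so this rests on my own checks.

- **Strip:** pushing met a firm stop at about 12 N, within about 1 mm of where I expected the tab at home. The tab had not moved along the channel at the last check.
- **Mask:** its front edge dropped about 3.5 pixel rows in the middle (2.3 at the sides). About 3.4 rows is what closing from the sprung-open 0.06 rad to shut should give. I did not measure the angle directly.
- **Pin:** the tool stopped at z = 0.1243 m and stayed there while the downward push rose from 7 to 25 N, so I take the knob as seated on the shut mask. That is about 2 mm above the height I had worked out beforehand, and I did not measure the final tip depth directly.
- **Grip:** the fingers read 22 mm open on a 24 mm knob, steady throughout. A sideways force of about 9 N remained at the end.
- **Meter, tile and loupe:** I planned every path clear of them and felt no unexpected contact, but did not measure their positions again at the end.

I viewed 12 pictures, two over the budget.

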